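# Seat a gauge rod against the end stop of a length-checking jig

## Task

Take the steel gauge rod from its rest and lay it in the V-groove of the length-checking jig, clear of the end stop. Then push it along the groove until its end sits fully home against the stop, with the stop's sensing pin pressed right in, gently enough that the stop is not shifted from its setting, and leave the rod lying there. Leave the beaker, the vial and the dish alone.

Things in the scene. Friction and masses are not known exactly. Their poses are not given: they have to be found in the camera images.
- rod_mid (a point): centre of the loose gauge rod: a plain bright steel cylinder, 20 mm in diameter and 120 mm long with flat ends, about 0.2 kg, both ends alike. The axis of the rod is this frame's y axis (the rod may roll about it). It starts lying in the rest with its axis 45 mm above the worktop.
- rest: fixed grey plastic rest for the rod, base 60 mm wide (x), 110 mm long (y), 8 mm high, with two notched cheeks 34 mm wide, 10 mm thick and 45 mm high, centred 45 mm either side of the middle along y; between them 80 mm of the rod is free to grasp. Origin: centre of the underside, on the worktop; the rod lies along its y axis.
- jig: fixed length-checking jig: grey foot plate 90 mm wide (x), 320 mm long (y), 12 mm high, carrying an aluminium rail 17 mm wide and 280 mm long (local y -140 to +140 mm) with a V-groove along its top. Origin: centre of the underside, on the worktop; the groove runs along local y at x = 0, its free end at -y; an end stop stands across the rail towards +y.
- pin (a joint): travel (m) of the end stop's sensing pin: steel, 8 mm thick, on the axis of a rod in the groove, sticking 5 mm out of the stop's front face. 0 = fully out, 0.005 = pressed in flush, i.e. the rod's end touches the stop. Its spring is weak (0.45 N at full travel), less than the friction of the rod in the groove (1 to 3 N), so the rod stays where it is left.
- stop_shift (a joint): how far (m) the end stop has been shoved from its setting towards the jig's +y; 0 at the start. Aluminium block 56 mm wide, 34 mm long, 86 mm high, black knob on top to 104 mm. Its flat front face stands between +50 and +95 mm along the jig's y: not measured, differs each time, found by touch. Its friction clamp gives way at about 13 N and does not return.
- glass_beaker: clear glass beaker, 54 mm across and 70 mm high, a bystander; origin at the centre of its underside
- sample_vial: standing sample vial with a blue cap, 24 mm across and 72 mm high, a bystander; origin at the centre of its underside
- dish: petri dish, 54 mm across and 14 mm high, a bystander; origin at the centre of its underside
- groove (a point): point on the jig 60 mm from its middle towards the free end, where the axis of a 20 mm rod lies when it rests in the groove: 51 mm above the worktop, 6 mm above the rail's top edges at 45 mm. Axes as the jig's: y along the groove towards the stop. The groove is an open 90 degree V, full length; the rod overhangs the 17 mm rail by 1.5 mm on either side.
There are look-alikes about, which are no part of the job. Of the things like the part that bears rod_mid, leave any that is red; of the rest the smaller one is meant.

How it is judged (in metres and radians):
On the way, in this order (a step that is already met when the one before it is completed fails the run):
1. the rod lies in the V-groove, with the sensing pin not yet pressed (x of rod_mid in the frame of jig between -0.003 and 0.003 m and z of rod_mid in the frame of jig between 0.048 and 0.0545 m and angle between the y axis of rod_mid and the y axis of jig, either way round below 0.06 rad and value of joint pin below 0.001 m), for 0.2 s.
2. the rod has been pushed home: the pin is pressed in (value of joint pin above 0.0035 m), for 0.2 s.
At the end, for the whole second after the job is handed in: the rod lies in the V-groove (axis within 3 mm sideways and about 3 mm in height of its seat, and within 0.06 rad of the groove's direction) with its end home at the stop: the sensing pin pressed in more than 3.5 of its 5 mm; the stop shifted by less than 2 mm (value of joint pin above 0.0035 m and value of joint stop_shift below 0.002 m and x of rod_mid in the frame of jig between -0.003 and 0.003 m and z of rod_mid in the frame of jig between 0.048 and 0.0545 m and angle between the y axis of rod_mid and the y axis of jig, either way round below 0.06 rad); the robot touches nothing.
It fails at once if the end stop is shoved 2 mm or more from its setting (value of joint stop_shift above 0.002 m).
It fails at once if the beaker, vial or dish is moved by more than 25 mm (distance of any of glass_beaker, sample_vial, dish from where it was at the start of the episode above 0.025 m).
It also fails if it takes over 51 s, if anything falls off the work surface, if the arm or the gripper's body presses on something with over 40 N, if the wrist force passes 120 N, or if a joint passes its speed limit or range.

## Robot

A 6-joint arm with a two-finger parallel gripper is mounted at the origin on a cart in front of the work surface, level with it; the furniture and walls round the work are solid. World frame = base frame: x ahead of the robot, y to its left, z up, the work surface at z = 0. Lengths are in mm, angles in rad, forces in N, time in s.
With the tool pointing down it reaches from about 275 to 1000 mm from the base axis. Payload 8.4 kg.
Tool frame: the origin (TCP) lies between the finger pads; the fingertips stand 8 mm ahead of it and the grasp point (between the pads) lies 11 mm behind it (tcp_to_tips is the distance from the TCP to the fingertips, in mm); z points along the fingers, y is the line along which they close (so a half turn about z gives the same grasp; the last joint's range is limited). The gripper opens to 85 mm and grips with 20 to 120 N. Pads are 22 mm wide; open, the fingers measure 114 mm over their backs; the gripper's body (76 mm by 85 mm) begins 54 mm behind the grasp point. The pads swing forward as they close: fully open they stand 13 mm farther back than shut.
Start: joints at [1.229, 0.353, 1.633, -0, 1.155, -0.002], TCP at [208.31, 589.266, 239.281] pointing down, gripper open.
Joint ranges: [-2.63, 2.63], [-0.92, 2.1], [0.06, 2.66], [-1.3, 4.44], [0, 2.69], [-3.02, 3.02]. Speed limits (rad/s): [2.22, 2.22, 2.79, 3.14, 3.14, 3.14].

## Interface

Orientations are given as [roll, pitch, yaw] about the fixed x, y, z axes, in that order (R = Rz(yaw) Ry(pitch) Rx(roll)).
In Python, from rig import * gives the robot as it stands.
- The arm moves only by the tool step_arm, never from a script. Its argument "motion" is a list of rows, each an object with "claw": the finger opening in mm, from 0 to 85.4; "delta_pos": the shift along the tool's x, y, z in mm, a list of three; "turn": the turn about the tool's z in rad. In form: [{"claw": claw, "delta_pos": [dx, dy, dz], "turn": turn}, ...]. A call has 1 to 8 rows; each row shifts and turns the commanded pose from where the row before left it, along the tool's axes as they then stand; what a row does not reach is not made up. A row lasts 1/12 s, in which the tool goes at most 41.7 mm and 7.16 degrees, less where a joint would pass 70% of its speed; a pose out of reach is approached as far as the arm can. A call is refused whole if a number of a shift passes 41.7 or a number of a turn 0.125, either way. A call with a gripper value outside its range is refused whole. The fingers move at their own pace and stop on an object; "force" is the grip in N (left out, the last holds). Time passes only in rows, so rows that do not move let the fingers close. It gives the time, the measured TCP pose, the force, the opening and the grip force at its end, in the units of the state.
- sense(): the state, without advancing time (a new reading comes with each control period).
- grab_frame(name): name is "scene" or "side" or "wrist"; returns a dict with "img" (480x640x3 uint8, red, green, blue), "vertical_fov" (degrees; the focal length in pixels is half the picture's height over the tangent of half this angle, whatever the lens; pixels are square), "cx", "cy" (the principal point, pixels), "R" (3x3) and "t" (3): a world point X has camera coordinates R X + t. Camera axes: x right, y down, z forward; pixel columns grow to the right and rows downward; lengths in mm; the calibration is good to about 2 mm. A picture is of the moment at which its call begins. There is no depth.
- sign_off(): hands the job in; it is judged then, once.
The state is a dict: "clock": time; "qpos": joint angles; "qvel": joint speeds; "joint_efforts": joint torques, N m; "eef_pos": TCP position; "tcp_rot": TCP orientation; "contact_force": force on the tool from outside, world axes, zero at the start; "wrist_torque": the same for the moment, N m; "opening": opening from 0.0 (shut) to 1.0 (fully open); "grasp_force": force on a finger pad.
Only numpy, scipy, OpenCV 4.12 (cv2) and the standard library are available. Lean on these libraries where they do the work, as an engineer would, in place of code of your own. Each camera call takes 0.05 s, during which the arm holds its last target. There are 200 camera calls.

## Working session

There is one attempt and no reset: what is moved stays moved. The work goes in short steps, Python scripts to look and compute and a tool call to move; the robot and the scene stay as the last step left them, time stands still between calls to the robot, and variables do not carry over. Pictures are saved under pics/ and viewed, at most 10 in all, crops included, and the job is handed in when it is done.

Besides the shell and the picture viewer there is one more tool, called after "Request:" in YAML: its name, and indented under it one key for each argument. step_arm: Moves the arm, as the interface text tells. Its arguments: {"type":"object","properties":{"motion":{"type":"array","items":{"type":"object","properties":{"claw":{"type":"number"},"delta_pos":{"type":"array","items":{"type":"number"}},"turn":{"type":"number"}}}},"force":{"type":"number"}},"required":["motion"]}

```bash
mkdir -p pics; cat > h.py <<'E'
from rig import *
import numpy as np, cv2, pickle
def save(n,f):
    d=grab_frame(n); cv2.imwrite(f'pics/{f}.png',d['img'][:,:,::-1]); pickle.dump(d,open(f'pics/{f}.pkl','wb')); return d
def load(f): return pickle.load(open(f'pics/{f}.pkl','rb'))
def ray(d,u,v):
    f=240/np.tan(np.radians(d['vertical_fov'])/2); R=np.array(d['R']);t=np.array(d['t'])
    return -R.T@t, R.T@np.array([(u-d['cx'])/f,(v-d['cy'])/f,1])
def onz(d,u,v,z):
    c,r=ray(d,u,v); return c+r*(z-c[2])/r[2]
def proj(d,X):
    f=240/np.tan(np.radians(d['vertical_fov'])/2); p=np.array(d['R'])@np.array(X)+np.array(d['t']); return d['cx']+f*p[0]/p[2],d['cy']+f*p[1]/p[2]
E
python3 - <<'E'
from h import *
s=sense(); print(s)
for n in('scene','side','wrist'):
    d=save(n,n+'0'); c,_=ray(d,0,0); print(n,c,d['vertical_fov'],d['cx'],d['cy'])
E
```

```text
{'clock': 0.0, 'qpos': array([ 1.22859326e+00,  3.53680855e-01,  1.63413409e+00, -5.76326961e-07,
        1.15523935e+00, -2.38135784e-03]), 'qvel': array([-0.00051901, -0.00153872, -0.0005856 , -0.00135828, -0.00101527,
        0.00235516]), 'joint_efforts': array([-2.51067331e-04, -6.05260634e+01, -3.42059112e+01, -9.42732356e-06,
        9.46858112e-03, -1.60190189e-05]), 'eef_pos': array([208.15247809, 588.81044514, 238.54128637]), 'tcp_rot': array([-3.14013102e+00, -2.95374600e-06,  2.80177117e+00]), 'contact_force': array([0.10684584, 0.80437574, 0.58855156]), 'wrist_torque': array([ 0.0156586 ,  0.01234071, -0.00838433]), 'grasp_force': 0.0, 'opening': 1.000510043204924}
scene [-215.57650782 -585.28029431 1055.96455591] 51.472458661385005 315.6941282323284 247.49140114652494
side [ -10.49849159 -561.70626969 1021.7499174 ] 54.80319147959032 312.086949414421 244.74546232760227
wrist [137.71827987 614.11522316 373.74488775] 62.556872271680284 318.8599228570033 243.89057910302657
```

View pics/scene0.png

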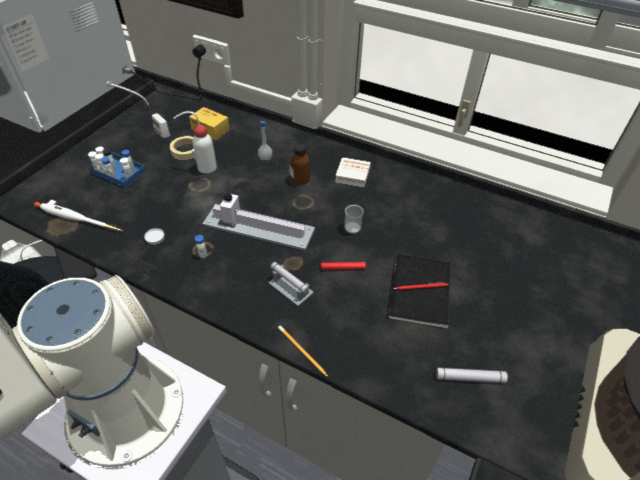

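View pics/side0.png

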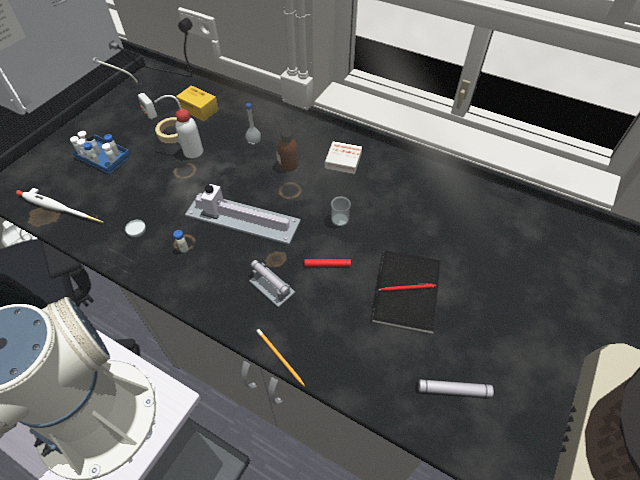

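The scene and side views show the rod in its rest at about (290,277) and (268,277). The jig is at (258,222), with its stop at the left end near (230,208). The red rod at (343,266) and the larger rod at (472,376) are the look-alikes. I'll zoom in next.

```bash
python3 - <<'E'
from h import *
a=load('scene0')['img'];b=load('side0')['img']
def crop(i,x,y,w,h,k): return cv2.resize(i[y:y+h,x:x+w],None,fx=k,fy=k,interpolation=cv2.INTER_CUBIC)
A=crop(a,195,185,130,120,3);A=np.vstack([A,np.zeros((0,390,3),np.uint8)])
B=crop(b,180,175,130,135,3)
A=cv2.copyMakeBorder(A,0,405-360,0,10,0)
cv2.imwrite('pics/crop.png',np.hstack([A,B])[:,:,::-1])
for n,k in(('scene0',[(211,220),(205,222)]),):pass
# foot plate mask: greenish grey
for n in('scene0','side0'):
    d=load(n);i=d['img'].astype(int)
    for u,v in ([(295,240),(300,290),(285,272),(270,225)] if n=='scene0' else [(285,233),(280,292),(265,275),(260,215)]): print(n,u,v,i[v,u])
E
```

```text
scene0 295 240 [182 191 193]
scene0 300 290 [88 91 94]
scene0 285 272 [218 215 220]
scene0 270 225 [104 102 108]
side0 285 233 [176 183 188]
side0 280 292 [104 108 112]
side0 265 275 [152 149 155]
side0 260 215 [211 206 219]
```

View pics/crop.png

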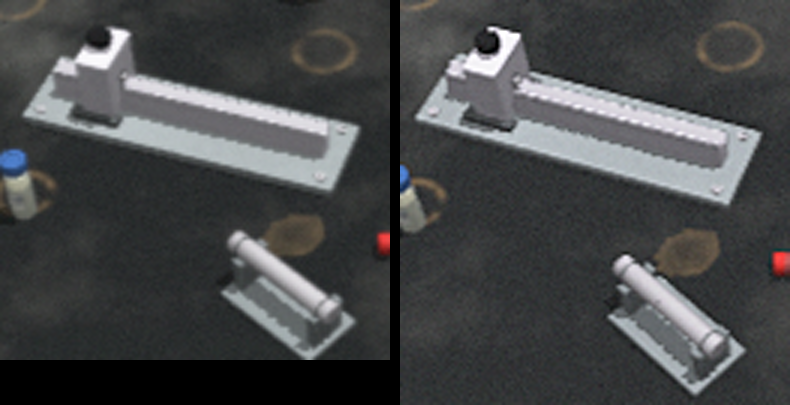

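The crop shows the jig foot plate's corners, the rail, the stop with its black knob, the pin at the stop's front face, and the rod with both end centres visible in each view. I'll cast rays from these points.

```bash
python3 - <<'E'
from h import *
S=lambda x,y:(195+x/3,185+y/3)
T=lambda x,y:(180+(x-400)/3,175+y/3)
P={'jigL':(12,(24,117),(416,118)),'jigRb':(12,(359,127),(761,133)),'jigRf':(12,(331,190),(729,204)),
'rodA':(45,(237,241),(623,265)),'rodB':(328,),'restL':(8,(222,293),(608,317)),'restF':(8,(310,358),(697,393)),'restR':(8,(355,320),(745,350)),
'railFreeTop':(45,(316,122),(711,132)),'railStop':(45,(128,82),(515,90)),'knob':(104,(98,32),(488,34)),'vial':(72,(12,154),(402,170))}
P['rodB']=(45,(328,307),(715,344))
a,b=load('scene0'),load('side0')
for n,(z,s,t) in P.items(): print(n,onz(a,*S(*s),z).round(0),onz(b,*T(*t),z).round(0))
for n,s,t,z in(('beaker',(354,208),(341,199),70),('dish',(154,236),(135,228),14)):print(n,onz(a,*s,z).round(0),onz(b,*t,z).round(0))
E
```

```text
jigL [533. 189.  12.] [536. 196.  12.]
jigRb [ 680. -104.   12.] [ 682. -100.   12.]
jigRf [ 595. -120.   12.] [ 597. -118.   12.]
rodA [477. -92.  45.] [478. -88.  45.]
rodB [ 452. -198.   45.] [ 451. -197.   45.]
restL [445. -94.   8.] [445. -89.   8.]
restF [ 422. -198.    8.] [ 421. -196.    8.]
restR [ 476. -212.    8.] [ 476. -209.    8.]
railFreeTop [638. -80.  45.] [638. -75.  45.]
railStop [597. 106.  45.] [591. 113.  45.]
knob [591. 129. 104.] [597. 134. 104.]
vial [447. 126.  72.] [451. 124.  72.]
beaker [ 753. -192.   70.] [ 759. -186.   70.]
dish [425. 281.  14.] [426. 286.  14.]
```

Request:
step_arm:
  motion:
    - {"claw": 85,"delta_pos": [-22,-28,0],"turn": 0.125}
    - {"claw": 85,"delta_pos": [-26,-25,0],"turn": 0.125}
    - {"claw": 85,"delta_pos": [-29,-22,0],"turn": 0.125}
    - {"claw": 85,"delta_pos": [-31,-18,0],"turn": 0.125}
    - {"claw": 85,"delta_pos": [-33,-14,0],"turn": 0.125}
    - {"claw": 85,"delta_pos": [-35,-10,0],"turn": 0.125}
    - {"claw": 85,"delta_pos": [-36,-5,0],"turn": 0.125}
    - {"claw": 85,"delta_pos": [-36,-1,0],"turn": 0.125}

```text
clock: 0.82
eef_pos: [302.5, 314.8, 239.2]
tcp_rot: [3.142, 0.0, 1.796]
contact_force: [0.6, -0.5, 0.3]
opening: 0.996
grasp_force: 0.0
```

Request:
step_arm:
  motion:
    - {"claw": 85,"delta_pos": [-36,4,0],"turn": 0.125}
    - {"claw": 85,"delta_pos": [-35,8,0],"turn": 0.125}
    - {"claw": 85,"delta_pos": [-34,13,0],"turn": 0.125}
    - {"claw": 85,"delta_pos": [-32,17,0],"turn": 0.082}
    - {"claw": 85,"delta_pos": [-30,19,0],"turn": 0}
    - {"claw": 85,"delta_pos": [-30,19,0],"turn": 0}
    - {"claw": 85,"delta_pos": [-30,19,0],"turn": 0}
    - {"claw": 85,"delta_pos": [0,0,0],"turn": 0}

```text
clock: 1.48
eef_pos: [387.5, 74.9, 239.4]
tcp_rot: [3.14, 0.001, 1.341]
contact_force: [0.6, -0.0, -0.5]
opening: 0.995
grasp_force: 0.0
```

Request:
step_arm:
  motion:
    - {"claw": 85,"delta_pos": [-28,18,0],"turn": 0}
    - {"claw": 85,"delta_pos": [-28,18,0],"turn": 0}
    - {"claw": 85,"delta_pos": [-28,18,0],"turn": 0}
    - {"claw": 85,"delta_pos": [-28,18,0],"turn": 0}
    - {"claw": 85,"delta_pos": [-28,18,0],"turn": 0}
    - {"claw": 85,"delta_pos": [-28,17,0],"turn": 0}
    - {"claw": 85,"delta_pos": [-28,17,0],"turn": 0}
    - {"claw": 85,"delta_pos": [0,0,0],"turn": 0}

```text
clock: 2.15
eef_pos: [464.9, -143.4, 239.4]
tcp_rot: [3.14, 0.002, 1.343]
contact_force: [-0.4, 0.5, 0.6]
opening: 0.998
grasp_force: 0.0
```

```bash
python3 - <<'E'
from h import *
d=save('wrist','wrist1'); print(ray(d,d['cx'],d['cy']), sense()['eef_pos'])
E
```

```text
(array([481.18224824, -70.3892793 , 374.39433347]), array([-0.06390721, -0.2862688 , -0.95601571])) [ 463.71117616 -141.25159895  239.05386809]
```

View pics/wrist1.png

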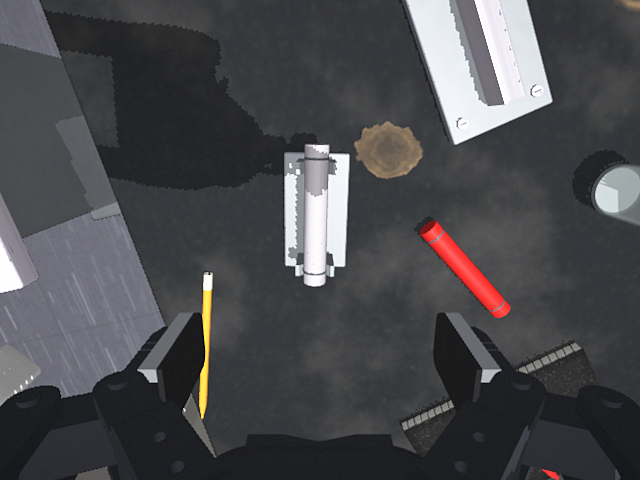

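The wrist view shows the rod vertical from (317,145) to (314,286). The rest is centred around x=316, and the jig's free-end corners are at about (455,143) and (551,100).

```bash
python3 - <<'E'
from h import *
d=load('wrist1');i=d['img'].astype(int)
for v in(170,200,225,250,265): 
    r=i[v,280:355].sum(1)//3; print(v,list(r))
for p,z in(((317,146),50),((314,285),45),((286,153),8),((348,153),8),((285,266),8),((345,266),8),((455,143),12),((551,100),12),((489,104),45),((523,97),45)):print(p,onz(d,*p,z).round(1))
E
```

```text
170 [np.int64(36), np.int64(38), np.int64(35), np.int64(31), np.int64(104), np.int64(141), np.int64(152), np.int64(151), np.int64(150), np.int64(150), np.int64(147), np.int64(148), np.int64(150), np.int64(151), np.int64(147), np.int64(155), np.int64(244), np.int64(254), np.int64(255), np.int64(232), np.int64(136), np.int64(108), np.int64(113), np.int64(116), np.int64(105), np.int64(120), np.int64(132), np.int64(142), np.int64(150), np.int64(159), np.int64(165), np.int64(169), np.int64(172), np.int64(172), np.int64(178), np.int64(181), np.int64(181), np.int64(184), np.int64(182), np.int64(180), np.int64(174), np.int64(168), np.int64(168), np.int64(164), np.int64(157), np.int64(153), np.int64(147), np.int64(132), np.int64(108), np.int64(112), np.int64(116), np.int64(114), np.int64(112), np.int64(132), np.int64(142), np.int64(226), np.int64(239), np.int64(248), np.int64(249), np.int64(247), np.int64(247), np.int64(247), np.int64(247), np.int64(247), np.int64(247), np.int64(248), np.int64(250), np.int64(248), np.int64(216), np.int64(117), np.int64(47), np.int64(58), np.int64(59), np.int6
[... 4110 characters left out ...]
p.int64(109), np.int64(92), np.int64(94), np.int64(84), np.int64(134), np.int64(235), np.int64(252), np.int64(250), np.int64(250), np.int64(250), np.int64(250), np.int64(250), np.int64(251), np.int64(252), np.int64(252), np.int64(209), np.int64(111), np.int64(56), np.int64(65), np.int64(67), np.int64(70), np.int64(68), np.int64(68), np.int64(71), np.int64(71), np.int64(70)]
(317, 146) [476.5 -87.6  50. ]
(314, 285) [ 446.1 -205.8   45. ]
(286, 153) [447.2 -89.4   8. ]
(348, 153) [ 501.9 -102.2    8. ]
(285, 266) [ 419.  -194.8    8. ]
(345, 266) [ 476.7 -208.2    8. ]
(455, 143) [ 596.3 -114.8   12. ]
(551, 100) [681.8 -97.7  12. ]
(489, 104) [615.7 -87.2  45. ]
(523, 97) [642.2 -88.   45. ]
```

Request:
step_arm:
  motion:
    - {"claw": 60,"delta_pos": [-7,-1,25],"turn": 0.021}
    - {"claw": 60,"delta_pos": [-7,-1,30],"turn": 0}
    - {"claw": 60,"delta_pos": [0,0,30],"turn": 0}
    - {"claw": 60,"delta_pos": [0,0,25],"turn": 0}
    - {"claw": 60,"delta_pos": [0,0,0],"turn": 0}
    - {"claw": 60,"delta_pos": [0,0,0],"turn": 0}

```text
clock: 2.7
eef_pos: [456.8, -151.2, 128.7]
tcp_rot: [-3.138, -0.0, 1.324]
contact_force: [0.4, -0.2, 0.4]
opening: 0.707
grasp_force: 0.0
```

```bash
python3 - <<'E'
from h import *
print([ (s['eef_pos'].round(1),s['tcp_rot'].round(3)) for s in [sense()]])
d=save('wrist','wrist2'); s=sense();print(s['eef_pos'])
print(ray(d,d['cx'],d['cy'])[0])
for z in(-10,10): pass
print('mid proj',proj(d,[461.2,-147.5,45]))
E
```

```text
[(array([ 456.8, -151.2,  128.7]), array([-3.138, -0.   ,  1.324]))]
[ 457.98061305 -151.67178836  129.95018659]
[474.98241643 -78.89864579 263.83678992]
mid proj (np.float64(325.6723798983666), np.float64(249.22269983326547))
```

View pics/wrist2.png

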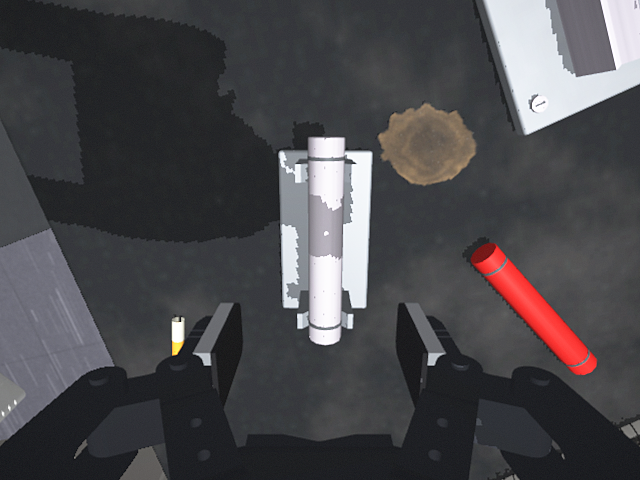

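The rod is vertical in the wrist view at columns 325–326, from rows 140 to 340. The finger centre is at about column 319.5, so the rod is a few mm to the tool's +y.

```bash
python3 - <<'E'
from h import *
d=load('wrist2');s=sense();print(s['eef_pos'],s['tcp_rot'])
A=onz(d,326.5,140,50);B=onz(d,325.8,340,47);M=(A+B)/2;print(A,B,M,np.arctan2(*(A-B)[[1,0]]),np.linalg.norm(A-B))
y=s['tcp_rot'][2];D=M-s['eef_pos'];print(D@[np.cos(y),np.sin(y),0],D@[np.sin(y),-np.cos(y),0])
c,_=ray(d,0,0);D=c-s['eef_pos'];print('cam',D@[np.cos(y),np.sin(y),0],D@[np.sin(y),-np.cos(y),0])
E
```

```text
[ 457.98061305 -151.67178836  129.95018659] [-3.14112654e+00 -1.62415995e-04  1.32448576e+00]
[476.26826453 -87.71601571  50.        ] [ 447.31164516 -204.23017856   47.        ] [ 461.78995484 -145.97309714   48.5       ] 1.3272068889330957 120.09594476811351
6.455519247864908 2.3048726275106866
cam 74.72225564843947 -1.255431773725499
```

Request:
step_arm:
  motion:
    - {"claw": 60,"delta_pos": [-5,3,20],"turn": 0}
    - {"claw": 60,"delta_pos": [0,0,25],"turn": 0}
    - {"claw": 60,"delta_pos": [0,0,25],"turn": 0}
    - {"claw": 60,"delta_pos": [0,0,15],"turn": 0}
    - {"claw": 60,"delta_pos": [0,0,8],"turn": 0}
    - {"claw": 60,"delta_pos": [0,0,0],"turn": 0}
    - {"claw": 60,"delta_pos": [0,0,0],"turn": 0}

```text
clock: 3.33
eef_pos: [460.5, -158.0, 37.5]
tcp_rot: [3.14, 0.0, 1.324]
contact_force: [0.8, -0.4, 0.1]
opening: 0.702
grasp_force: 0.0
```

Request:
step_arm:
  motion:
    - {"claw": 30,"delta_pos": [0,0,0],"turn": 0}
    - {"claw": 20,"delta_pos": [0,0,0],"turn": 0}
    - {"claw": 10,"delta_pos": [0,0,0],"turn": 0}
    - {"claw": 10,"delta_pos": [0,0,0],"turn": 0}
    - {"claw": 10,"delta_pos": [0,0,0],"turn": 0}
    - {"claw": 10,"delta_pos": [0,0,0],"turn": 0}
    - {"claw": 10,"delta_pos": [0,0,0],"turn": 0}
    - {"claw": 10,"delta_pos": [0,0,0],"turn": 0}
  force: 40

```text
clock: 4.0
eef_pos: [458.7, -157.7, 37.1]
tcp_rot: [-3.14, -0.0, 1.324]
contact_force: [-5.3, 1.0, 12.1]
opening: 0.219
grasp_force: 38.6
```

Request:
step_arm:
  motion:
    - {"claw": 10,"delta_pos": [0,0,-10],"turn": 0}
    - {"claw": 10,"delta_pos": [0,0,-25],"turn": 0}
    - {"claw": 10,"delta_pos": [0,0,-35],"turn": 0}
    - {"claw": 10,"delta_pos": [0,0,-35],"turn": 0}
    - {"claw": 10,"delta_pos": [0,0,-35],"turn": 0}
    - {"claw": 10,"delta_pos": [15,11,0],"turn": 0}
    - {"claw": 10,"delta_pos": [25,19,0],"turn": 0}
    - {"claw": 10,"delta_pos": [30,22,0],"turn": 0}

```text
clock: 4.67
eef_pos: [527.4, -103.0, 178.3]
tcp_rot: [3.139, 0.0, 1.322]
contact_force: [1.2, -0.8, -2.4]
opening: 0.219
grasp_force: 39.5
```

Request:
step_arm:
  motion:
    - {"claw": 10,"delta_pos": [30,22,0],"turn": 0}
    - {"claw": 10,"delta_pos": [30,22,0],"turn": 0}
    - {"claw": 10,"delta_pos": [25,19,0],"turn": 0}
    - {"claw": 10,"delta_pos": [14,11,0],"turn": -0.1}
    - {"claw": 10,"delta_pos": [0,0,0],"turn": -0.12}
    - {"claw": 10,"delta_pos": [0,0,0],"turn": -0.12}
    - {"claw": 10,"delta_pos": [0,0,0],"turn": -0.104}
    - {"claw": 10,"delta_pos": [0,0,0],"turn": 0}

```text
clock: 5.33
eef_pos: [623.0, -24.7, 176.8]
tcp_rot: [3.142, 0.0, 1.773]
contact_force: [-0.2, -0.3, -2.4]
opening: 0.218
grasp_force: 39.5
```

Request:
step_arm:
  motion:
    - {"claw": 10,"delta_pos": [0,0,0],"turn": 0}
    - {"claw": 10,"delta_pos": [0,0,0],"turn": 0}

```text
clock: 5.5
eef_pos: [623.0, -25.0, 176.7]
tcp_rot: [3.141, 0.0, 1.764]
contact_force: [0.0, -0.1, -2.5]
opening: 0.217
grasp_force: 39.5
```

```bash
python3 - <<'E'
from h import *
d=save('wrist','wrist3');s=sense(); print(s['eef_pos'],s['tcp_rot'],ray(d,0,0)[0],s['contact_force'])
E
```

```text
[622.9944025  -24.97652791 176.6341163 ] [3.14126784e+00 7.01652916e-05 1.76475632e+00] [608.28431117  48.35958092 311.80441662] [-0.89477595  0.23530276 -0.92257192]
```

View pics/wrist3.png

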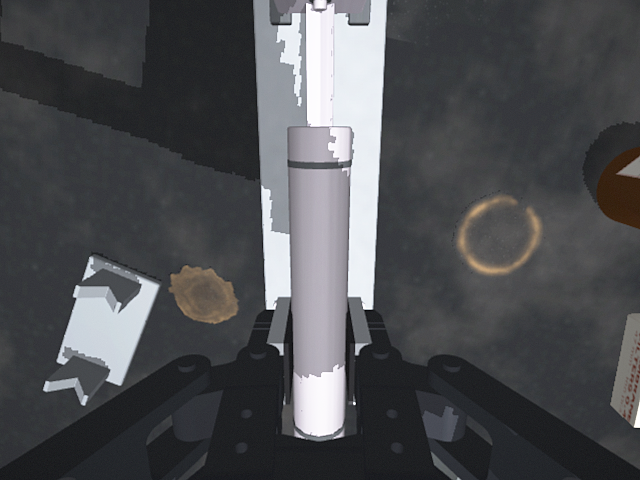

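The held rod is straight, on columns 319–320. The jig plate spans about 254–386 at the top and 266–373 at the bottom, and the rail 307–333, so they share the same centre line. The pin tip is at about (320,5).

```bash
python3 - <<'E'
from h import *
d=load('wrist3');g=cv2.cvtColor(d['img'],cv2.COLOR_RGB2GRAY).astype(int)
s=sense();y=s['tcp_rot'][2];ex=np.array([np.cos(y),np.sin(y),0]);ey=np.array([np.sin(y),-np.cos(y),0])
c=ray(d,0,0)[0]
def rel(p,z): D=onz(d,*p,z)-c; return (D@ex).round(1),(D@ey).round(2)
for v in(40,90,120,230,290):
    r=g[v]; L=[u for u in range(240,400) if abs(r[u+1]-r[u-1])>50]; print(v,L)
for v,l,rr in((20,254.5,385.5),(300,265.7,373.5)): print(rel((l,v),12),rel((rr,v),12))
for p,z in(((307,60),45),((333,60),45),((306,110),45),((333,110),45),((320,5),51)):print(p,rel(p,z))
axz=176.7+9
for p in((288.3,150),(352.3,150),(291,350),(348,350),(320,127)):print(p,rel(p,axz))
E
```

```text
40 [254, 255, 276, 277, 279, 280, 282, 300, 305, 306, 384, 385, 386]
90 [256, 257, 293, 294, 299, 306, 307, 381, 382, 383]
120 [257, 258, 306, 307, 380, 381, 382]
230 [262, 263, 270, 271, 289, 348, 349, 375, 376, 377]
290 [264, 265, 266, 290, 291, 347, 348, 372, 373, 374]
(np.float64(66.8), np.float64(-43.28)) (np.float64(66.8), np.float64(45.33))
(np.float64(-140.2), np.float64(-43.88)) (np.float64(-140.2), np.float64(45.53))
(307, 60) (np.float64(37.4), np.float64(-7.11))
(333, 60) (np.float64(37.4), np.float64(8.96))
(306, 110) (np.float64(8.1), np.float64(-8.02))
(333, 110) (np.float64(8.1), np.float64(9.26))
(320, 5) (np.float64(65.9), np.float64(0.88))
(288.3, 150) (np.float64(-8.0), np.float64(-9.41))
(352.3, 150) (np.float64(-8.0), np.float64(10.5))
(291, 350) (np.float64(-78.8), np.float64(-10.05))
(348, 350) (np.float64(-78.9), np.float64(10.68))
(320, 127) (np.float64(-1.1), np.float64(0.45))
```

Request:
step_arm:
  motion:
    - {"claw": 10,"delta_pos": [0,0.5,20],"turn": 0}
    - {"claw": 10,"delta_pos": [0,0,30],"turn": 0}
    - {"claw": 10,"delta_pos": [0,0,30],"turn": 0}
    - {"claw": 10,"delta_pos": [0,0,30],"turn": 0}
    - {"claw": 10,"delta_pos": [0,0,15],"turn": 0}
    - {"claw": 10,"delta_pos": [0,0,3],"turn": 0}
    - {"claw": 10,"delta_pos": [0,0,0],"turn": 0}
    - {"claw": 10,"delta_pos": [0,0,0],"turn": 0}

```text
clock: 6.22
eef_pos: [623.9, -24.9, 49.1]
tcp_rot: [3.141, 0.0, 1.767]
contact_force: [-0.0, -0.9, -1.8]
opening: 0.216
grasp_force: 40.3
```

Request:
step_arm:
  motion:
    - {"claw": 10,"delta_pos": [0,0,1],"turn": 0}
    - {"claw": 10,"delta_pos": [0,0,1],"turn": 0}
    - {"claw": 10,"delta_pos": [0,0,1],"turn": 0}
    - {"claw": 10,"delta_pos": [0,0,0],"turn": 0}

```text
clock: 6.55
eef_pos: [623.7, -24.8, 45.8]
tcp_rot: [3.141, 0.0, 1.768]
contact_force: [-1.1, 0.3, -1.3]
opening: 0.219
grasp_force: 40.3
```

Request:
step_arm:
  motion:
    - {"claw": 10,"delta_pos": [0,0,1],"turn": 0}
    - {"claw": 10,"delta_pos": [0,0,0],"turn": 0}

```text
clock: 6.72
eef_pos: [623.5, -24.8, 44.3]
tcp_rot: [3.141, 0.0, 1.768]
contact_force: [-0.3, -0.1, -1.8]
opening: 0.217
grasp_force: 40.3
```

Request:
step_arm:
  motion:
    - {"claw": 10,"delta_pos": [0,0,1],"turn": 0}
    - {"claw": 10,"delta_pos": [0,0,0],"turn": 0}

```text
clock: 6.88
eef_pos: [623.6, -24.8, 43.9]
tcp_rot: [3.142, 0.0, 1.768]
contact_force: [-3.0, 1.3, 5.6]
opening: 0.218
grasp_force: 41.0
```

Request:
step_arm:
  motion:
    - {"claw": 10,"delta_pos": [0,0,0.5],"turn": 0}
    - {"claw": 10,"delta_pos": [0,0,0],"turn": 0}

```text
clock: 7.05
eef_pos: [623.6, -24.8, 43.9]
tcp_rot: [3.141, 0.0, 1.768]
contact_force: [-4.8, -0.1, 10.4]
opening: 0.219
grasp_force: 41.6
```

Request:
step_arm:
  motion:
    - {"claw": 10,"delta_pos": [0,-0.4,-0.3],"turn": 0}
    - {"claw": 10,"delta_pos": [0,0,0],"turn": 0}
    - {"claw": 35,"delta_pos": [0,0,0],"turn": 0}
    - {"claw": 35,"delta_pos": [0,0,0],"turn": 0}
    - {"claw": 35,"delta_pos": [0,0,0],"turn": 0}
    - {"claw": 35,"delta_pos": [0,0,0],"turn": 0}
  force: 20

```text
clock: 7.55
eef_pos: [623.1, -24.8, 42.9]
tcp_rot: [-3.141, -0.0, 1.768]
contact_force: [-0.4, -0.8, -0.5]
opening: 0.407
grasp_force: 0.0
```

```bash
python3 - <<'E'
from h import *
d=save('wrist','wrist4');s=sense(); print(s['eef_pos'],s['tcp_rot'],ray(d,0,0)[0],s['contact_force'],s['opening'])
E
```

```text
[623.06867497 -24.86344265  42.90742071] [-3.14136507e+00 -5.38564035e-05  1.76778933e+00] [608.19346076  48.395945   178.00897728] [-0.16066203  0.42724547  0.39374333] 0.4087495762543441
```

View pics/wrist4.png

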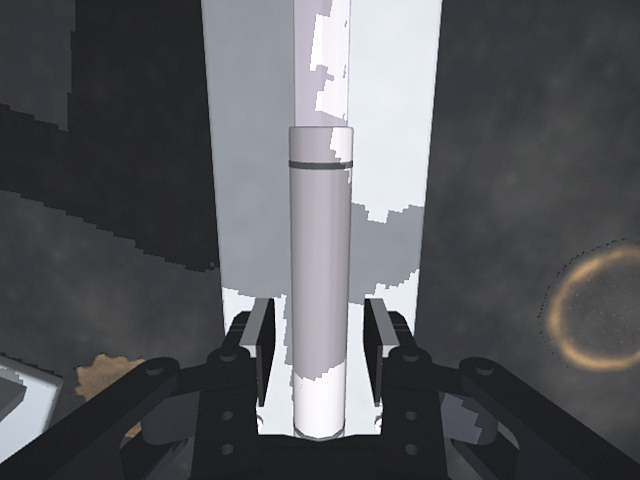

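The rod lies seated and centred on the rail: rod 289–353 against rail 294–350 at row 128. I'll regrip it lightly and slide it towards the stop.

Request:
step_arm:
  motion:
    - {"claw": 10,"delta_pos": [0,0,0],"turn": 0}
    - {"claw": 10,"delta_pos": [0,0,0],"turn": 0}
    - {"claw": 10,"delta_pos": [0,0,0],"turn": 0}
    - {"claw": 10,"delta_pos": [0,0,0],"turn": 0}
    - {"claw": 10,"delta_pos": [0,0,0],"turn": 0}
    - {"claw": 10,"delta_pos": [0,0,0],"turn": 0}
  force: 20

```text
clock: 8.1
eef_pos: [623.3, -24.8, 43.1]
tcp_rot: [3.141, 0.0, 1.768]
contact_force: [1.0, 1.0, -1.7]
opening: 0.223
grasp_force: 20.0
```

Request:
step_arm:
  motion:
    - {"claw": 10,"delta_pos": [4,0,0],"turn": 0}
    - {"claw": 10,"delta_pos": [8,0,0],"turn": 0}
    - {"claw": 10,"delta_pos": [8,0,0],"turn": 0}
    - {"claw": 10,"delta_pos": [8,0,0],"turn": 0}
    - {"claw": 10,"delta_pos": [8,0,0],"turn": 0}
    - {"claw": 10,"delta_pos": [4,0,0],"turn": 0}
    - {"claw": 10,"delta_pos": [0,0,0],"turn": 0}
    - {"claw": 10,"delta_pos": [0,0,0],"turn": 0}

```text
clock: 8.77
eef_pos: [615.3, 15.1, 43.2]
tcp_rot: [3.141, -0.0, 1.768]
contact_force: [1.6, 2.1, 0.2]
opening: 0.224
grasp_force: 20.1
```

```bash
python3 - <<'E'
from h import *
d=save('wrist','wrist5');s=sense(); print(s['eef_pos'],s['tcp_rot'],s['contact_force'],s['opening'])
E
```

```text
[615.42683698  14.83571278  43.19164234] [ 3.14126554e+00 -3.07941147e-04  1.76812806e+00] [0.86542928 2.00532646 1.13969027] 0.22279866097963835
```

View pics/wrist5.png

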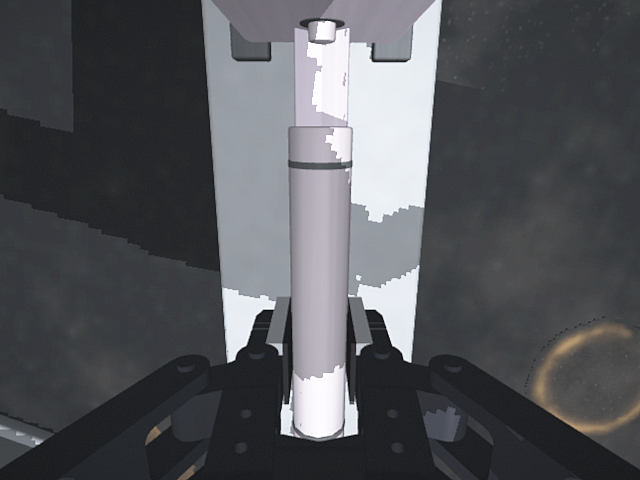

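```bash
python3 - <<'E'
from h import *
d=load('wrist5');s=sense();y=s['tcp_rot'][2];ex=np.array([np.cos(y),np.sin(y),0]);c=ray(d,0,0)[0]
for p,z in(((321,43),47),((321,34),55),((321,24),55),((321,127),61)):print(p,z,((onz(d,*p,z)-c)@ex).round(1))
E
```

```text
(321, 43) 47 23.1
(321, 34) 55 24.0
(321, 24) 55 26.5
(321, 127) 61 -1.0
```

The pin tip is about 24.5 mm ahead and the stop face about 29.5 mm. I'll approach in small steps and watch the force.

Request:
step_arm:
  motion:
    - {"claw": 10,"delta_pos": [5,0,0],"turn": 0}
    - {"claw": 10,"delta_pos": [7,0,0],"turn": 0}
    - {"claw": 10,"delta_pos": [6,0,0],"turn": 0}
    - {"claw": 10,"delta_pos": [4,0,0],"turn": 0}
    - {"claw": 10,"delta_pos": [2,0,0],"turn": 0}
    - {"claw": 10,"delta_pos": [1,0,0],"turn": 0}
    - {"claw": 10,"delta_pos": [0,0,0],"turn": 0}
    - {"claw": 10,"delta_pos": [0,0,0],"turn": 0}

```text
clock: 9.48
eef_pos: [610.6, 39.3, 43.2]
tcp_rot: [3.141, -0.0, 1.768]
contact_force: [3.4, 2.4, 2.1]
opening: 0.224
grasp_force: 20.2
```

Request:
step_arm:
  motion:
    - {"claw": 10,"delta_pos": [0.5,0,0],"turn": 0}
    - {"claw": 10,"delta_pos": [0.5,0,0],"turn": 0}
    - {"claw": 10,"delta_pos": [0,0,0],"turn": 0}

```text
clock: 9.73
eef_pos: [610.6, 39.6, 43.3]
tcp_rot: [3.141, 0.0, 1.768]
contact_force: [5.0, -1.7, 2.8]
opening: 0.226
grasp_force: 20.2
```

Request:
step_arm:
  motion:
    - {"claw": 10,"delta_pos": [0.5,0,0],"turn": 0}
    - {"claw": 10,"delta_pos": [0,0,0],"turn": 0}

```text
clock: 9.9
eef_pos: [610.5, 40.1, 43.2]
tcp_rot: [3.141, 0.0, 1.768]
contact_force: [4.3, -2.6, 2.2]
opening: 0.222
grasp_force: 20.2
```

Request:
step_arm:
  motion:
    - {"claw": 10,"delta_pos": [0.5,0,0],"turn": 0}
    - {"claw": 10,"delta_pos": [0,0,0],"turn": 0}

```text
clock: 10.07
eef_pos: [610.4, 40.6, 43.2]
tcp_rot: [3.141, 0.0, 1.768]
contact_force: [4.5, -2.3, 2.5]
opening: 0.223
grasp_force: 20.2
```

Request:
step_arm:
  motion:
    - {"claw": 10,"delta_pos": [0.5,0.4,0],"turn": 0}
    - {"claw": 10,"delta_pos": [0,0,0],"turn": 0}

```text
clock: 10.23
eef_pos: [610.4, 41.2, 43.1]
tcp_rot: [-3.142, 0.0, 1.768]
contact_force: [3.8, -2.8, 2.6]
opening: 0.225
grasp_force: 20.3
```

Request:
step_arm:
  motion:
    - {"claw": 10,"delta_pos": [0.5,0,0],"turn": 0}
    - {"claw": 10,"delta_pos": [0,0,0],"turn": 0}

```text
clock: 10.4
eef_pos: [610.2, 41.8, 43.1]
tcp_rot: [3.142, 0.0, 1.768]
contact_force: [3.5, -2.6, 2.0]
opening: 0.221
grasp_force: 20.2
```

Request:
step_arm:
  motion:
    - {"claw": 10,"delta_pos": [0.4,0,0],"turn": 0}
    - {"claw": 10,"delta_pos": [0,0,0],"turn": 0}

```text
clock: 10.57
eef_pos: [610.2, 42.3, 43.1]
tcp_rot: [3.142, 0.0, 1.768]
contact_force: [4.8, -3.0, 1.8]
opening: 0.226
grasp_force: 20.2
```

Request:
step_arm:
  motion:
    - {"claw": 10,"delta_pos": [0.4,0.3,0],"turn": 0}
    - {"claw": 10,"delta_pos": [0,0,0],"turn": 0}

```text
clock: 10.73
eef_pos: [610.1, 42.8, 43.0]
tcp_rot: [-3.141, -0.0, 1.768]
contact_force: [3.8, -2.9, 1.9]
opening: 0.221
grasp_force: 20.3
```

Request:
step_arm:
  motion:
    - {"claw": 10,"delta_pos": [0.3,0,0],"turn": 0}
    - {"claw": 10,"delta_pos": [0,0,0],"turn": 0}

```text
clock: 10.9
eef_pos: [610.1, 43.0, 43.0]
tcp_rot: [-3.141, -0.0, 1.768]
contact_force: [2.7, -2.9, 2.4]
opening: 0.227
grasp_force: 20.3
```

Request:
step_arm:
  motion:
    - {"claw": 10,"delta_pos": [0.3,0,0],"turn": 0}
    - {"claw": 10,"delta_pos": [0,0,0],"turn": 0}

```text
clock: 11.07
eef_pos: [610.1, 43.2, 43.0]
tcp_rot: [-3.141, 0.0, 1.768]
contact_force: [2.3, -4.3, 2.0]
opening: 0.226
grasp_force: 20.3
```

Request:
step_arm:
  motion:
    - {"claw": 10,"delta_pos": [0.3,0,0],"turn": 0}
    - {"claw": 10,"delta_pos": [0,0,0],"turn": 0}

```text
clock: 11.23
eef_pos: [610.1, 43.2, 43.0]
tcp_rot: [-3.141, 0.001, 1.768]
contact_force: [4.3, -6.1, 2.3]
opening: 0.226
grasp_force: 20.3
```

Request:
step_arm:
  motion:
    - {"claw": 10,"delta_pos": [0.2,0,0],"turn": 0}
    - {"claw": 10,"delta_pos": [0,0,0],"turn": 0}

```text
clock: 11.4
eef_pos: [610.1, 43.2, 43.0]
tcp_rot: [-3.141, 0.001, 1.768]
contact_force: [3.7, -6.5, 2.4]
opening: 0.225
grasp_force: 20.3
```

```bash
python3 - <<'E'
from h import *
d=save('wrist','wrist6');s=sense(); print(s['eef_pos'],s['tcp_rot'],s['contact_force'],s['opening'])
i=d['img'][0:260,200:440]; cv2.imwrite('pics/w6c.png',cv2.resize(i,None,fx=2,fy=2)[:,:,::-1])
E
```

```text
[610.08863593  43.18649603  43.03194017] [-3.14133630e+00  8.32409740e-04  1.76803276e+00] [ 4.20389652 -6.83081021  1.97646763] 0.2292392814572613
```

View pics/w6c.png

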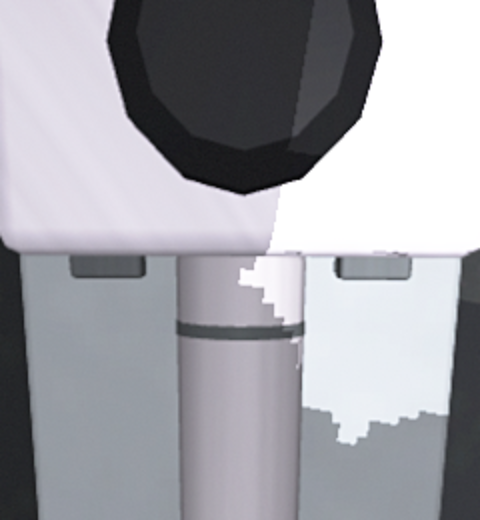

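The rod end now meets the stop face. The TCP stays at y=43.2 although I've commanded another 0.5 mm, and the force settles at about 6.5 N, so the rod is home. I'll release it and back away.

Request:
step_arm:
  motion:
    - {"claw": 10,"delta_pos": [-0.2,0,0],"turn": 0}
    - {"claw": 10,"delta_pos": [0,0,0],"turn": 0}
    - {"claw": 24,"delta_pos": [0,0,0],"turn": 0}
    - {"claw": 35,"delta_pos": [0,0,0],"turn": 0}
    - {"claw": 45,"delta_pos": [0,0,0],"turn": 0}
    - {"claw": 45,"delta_pos": [0,0,0],"turn": 0}
    - {"claw": 45,"delta_pos": [0,0,0],"turn": 0}

```text
clock: 12.03
eef_pos: [609.7, 43.8, 42.8]
tcp_rot: [-3.141, -0.0, 1.768]
contact_force: [0.1, -0.3, 0.1]
opening: 0.526
grasp_force: 0.0
```

Request:
step_arm:
  motion:
    - {"claw": 45,"delta_pos": [0,0,-8],"turn": 0}
    - {"claw": 45,"delta_pos": [0,0,-20],"turn": 0}
    - {"claw": 45,"delta_pos": [0,0,-25],"turn": 0}
    - {"claw": 45,"delta_pos": [-20,0,-25],"turn": 0}
    - {"claw": 45,"delta_pos": [-25,0,-25],"turn": 0}
    - {"claw": 45,"delta_pos": [-25,0,-10],"turn": 0}
    - {"claw": 45,"delta_pos": [-15,0,0],"turn": 0}
    - {"claw": 45,"delta_pos": [0,0,0],"turn": 0}

```text
clock: 12.7
eef_pos: [627.6, -42.3, 157.0]
tcp_rot: [3.14, 0.001, 1.766]
contact_force: [-1.0, -0.3, 0.5]
opening: 0.524
grasp_force: 0.0
```

```bash
python3 - <<'E'
from h import *
d=save('wrist','wrist7');s=sense(); print(s['eef_pos'],s['contact_force'],s['opening'])
E
```

```text
[626.5974942  -40.79522645 155.82893995] [-0.41853906 -0.00378093  0.2765108 ] 0.5302298724505782
```

View pics/wrist7.png

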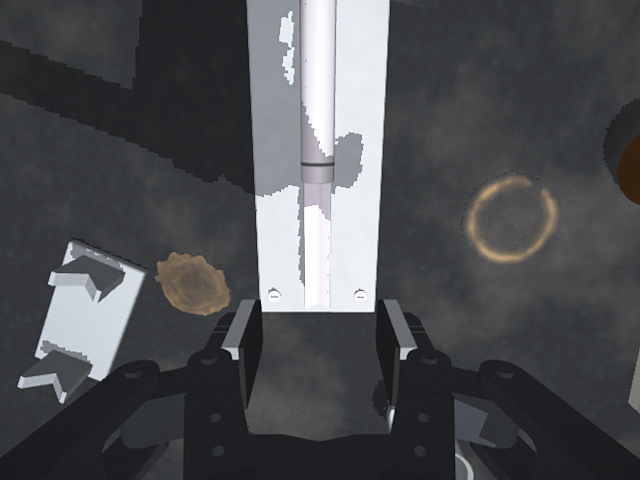

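The rod lies straight in the groove on columns 301–335, with its rear end at row 183. The gripper is clear of everything, so I'm handing in.

```bash
python3 -c "
from rig import *
print(sign_off())"
```

```text
the job is handed in; nothing more can be done
None
```

The rod lies in the V-groove, pushed home against the stop at about 6.5 N (the clamp gives way at about 13 N). The gripper is clear and the job is handed in after about 13 s; sign-off gave no verdict, and pin travel and stop shift I could judge only by touch and camera.

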